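# Hang nesting spacers against a spring pad

## Task

Hang the three aluminium saddle spacers astride the rack's bar in the order large, medium, small, boss to the back, each nested into the front of the one before. Press each gently back along the bar until you feel the spring pad behind the stack give a few millimetres (never to the end of its travel), hold a moment, ease off and let go before fetching the next. Leave all three hanging nested with the pad out again, and leave the other things alone.

Things in the scene. Friction and masses are not known exactly. Their poses are not given: they have to be found in the camera images.
- bar (a point): point on the axis of the rack's level square steel bar, 12 x 12 mm, axis 100 mm above the bench. x runs along the bar, + away from its free end and toward the post, z up. The post starts at x = +102 mm and is 134 mm tall. A spacer seated on the bar has its stem centre 53 mm above this point; spacers nested in one another stand 26 mm apart along x.
- tip (a point): top of the upturned tip at the bar's free end, 82 mm in front (-x) of bar and 18 mm above the axis; the tip is 12 mm thick. A spacer (it reaches 18 mm in front of its stem centre) has to be lowered behind it, and carried over it.
- rack: grey rack with the bar; origin on the bench under bar. A collar clamped on the bar carries a black spring pad (70 mm wide, from 8 to 32 mm above the bar's axis). Its place is not measured: the free face of the pad, towards the tip, lies anywhere from x = +33 to +60 mm from bar and has to be found by touch.
- pad (a joint): how far the spring pad is pushed in along the bar's +x, m: 0 = out, 0.012 = end of its travel. It starts to move at 5 N and takes 0.8 N more per mm (6.6 N at 2 mm, 12 N at 9 mm), damped by 60 N per m/s. It comes out by itself, pushing the stack before it. Press it 2 to 9 mm in.
- large_slot (a point): roof of the slot in the large spacer, 47 mm below its stem centre; the same in all three. The slot is 16 mm wide (y), flared to 26 mm at the feet, 45 mm high, right through from front to back. In all three the boss's face lies 17 mm behind the stem centre, the recess is 9 mm deep, its floor 9 mm and its rims 18 mm in front of the stem centre.
- large_stem (a point): plain aluminium saddle spacer, 92 mm wide (y), 72 mm tall, 35 mm deep, about 150 g, on top a grip stem 16 (y) x 12 (x) x 40 mm tall. This point: centre of the stem, 92 mm above the feet, 20 mm above the body. z up, +x to its back, which at the start is turned from the robot within 0.45 rad; stands on its feet. Boss at the back 88 mm wide, recess in front 77 mm wide.
- medium_stem (a point): plain aluminium saddle spacer, 74 mm wide (y), 72 mm tall, 35 mm deep, about 120 g, on top a grip stem 16 (y) x 12 (x) x 40 mm tall. This point: centre of the stem, 92 mm above the feet, 20 mm above the body. z up, +x to its back, which at the start is turned from the robot within 0.45 rad; stands on its feet. Boss at the back 70 mm wide, recess in front 59 mm wide.
- small_stem (a point): plain aluminium saddle spacer, 56 mm wide (y), 72 mm tall, 35 mm deep, about 90 g, on top a grip stem 16 (y) x 12 (x) x 40 mm tall. This point: centre of the stem, 92 mm above the feet, 20 mm above the body. z up, +x to its back, which at the start is turned from the robot within 0.45 rad; stands on its feet. Boss at the back 52 mm wide, recess in front 41 mm wide.
- tape: roll of amber tape lying flat, 92 mm across, 19 mm tall, origin under its centre; not to be moved
- grease: dark bottle with a yellow band and a red cap, 44 mm across, 93 mm tall, origin under its centre; not to be moved
- pack: small white pack, 100 x 60 x 35 mm tall, origin under its centre; not to be moved
Mind the look-alikes: they are no part of the job. Leave any brown look-alike of the part that bears small_stem alone.

How it is judged:
On the way, in this order (a step that is already met when the one before it is completed fails the run):
1. the large spacer hangs on the bar and is pressed back so that the spring pad stands 2 to 9 mm in (z of large_stem in the frame of bar between 0.049 and 0.0565 m and y of large_stem in the frame of bar between -0.006 and 0.006 m and x of large_stem in the frame of bar between -0.062 and 0.06 m and angle between large_stem's own z axis and vertical below 0.12 rad and angle between the x axis of large_stem and the x axis of bar, either way round below 0.15 rad and value of joint pad between 0.002 and 0.009 m), for 0.2 s.
2. the medium spacer hangs on the bar, nested in the front of the large one, and is pressed back so that the spring pad stands 2 to 9 mm in (all of step 1 and z of medium_stem in the frame of bar between 0.049 and 0.0565 m and y of medium_stem in the frame of bar between -0.006 and 0.006 m and x of medium_stem in the frame of bar between -0.062 and 0.06 m and angle between medium_stem's own z axis and vertical below 0.12 rad and angle between the x axis of medium_stem and the x axis of bar, either way round below 0.15 rad and x of medium_stem in the frame of large_stem between -0.0295 and -0.024 m and x of large_stem in the frame of medium_stem above 0.02 m), for 0.2 s.
3. the small spacer hangs on the bar, nested in the front of the medium one, and is pressed back so that the spring pad stands 2 to 9 mm in (all of step 2 and z of small_stem in the frame of bar between 0.049 and 0.0565 m and y of small_stem in the frame of bar between -0.006 and 0.006 m and x of small_stem in the frame of bar between -0.062 and 0.06 m and angle between small_stem's own z axis and vertical below 0.12 rad and angle between the x axis of small_stem and the x axis of bar, either way round below 0.15 rad and x of small_stem in the frame of medium_stem between -0.0295 and -0.024 m and x of medium_stem in the frame of small_stem above 0.02 m), for 0.2 s.
At the end, for the whole second after the job is handed in: all three hang upright at rest astride the bar (stem 49 to 56.5 mm above its axis, 6 mm sideways, tilt 0.12 rad, turn 0.15 rad), large at the back, then medium, then small, bosses to the back, stems 24 to 29.5 mm apart (nested), pad less than 2 mm in (z of large_stem in the frame of bar between 0.049 and 0.0565 m and y of large_stem in the frame of bar between -0.006 and 0.006 m and x of large_stem in the frame of bar between -0.062 and 0.06 m and angle between each of large_stem, medium_stem, small_stem's own z axis and vertical below 0.12 rad and angle between the x axis of each of large_stem, medium_stem, small_stem and the x axis of bar, either way round below 0.15 rad and z of medium_stem in the frame of bar between 0.049 and 0.0565 m and y of medium_stem in the frame of bar between -0.006 and 0.006 m and x of medium_stem in the frame of bar between -0.062 and 0.06 m and z of small_stem in the frame of bar between 0.049 and 0.0565 m and y of small_stem in the frame of bar between -0.006 and 0.006 m and x of small_stem in the frame of bar between -0.062 and 0.06 m and x of medium_stem in the frame of large_stem between -0.0295 and -0.024 m and x of large_stem in the frame of medium_stem above 0.02 m and x of small_stem in the frame of medium_stem between -0.0295 and -0.024 m and x of medium_stem in the frame of small_stem above 0.02 m and value of joint pad below 0.002 m and linear speed of each of large, medium, small below 0.02 m/s); the robot touches nothing.
It fails at once if the spring pad is driven more than 10.5 mm in (to the end of its travel) (value of joint pad above 0.0105 m).
It fails at once if a spacer is pressed on the rack with more than 25 N (contact force between any of large, medium, small and rack above 25 N).
It fails at once if the tape roll, the bottle or the white pack is moved more than 20 mm (distance of any of tape, grease, pack from where it was at the start of the episode above 0.02 m).
It also fails if it takes over 72 s, if anything falls off the work surface, if the arm or the gripper's body presses on something with over 40 N, if the wrist force passes 120 N, or if a joint passes its speed limit or range.

## Robot

A 7-joint arm with a two-finger parallel gripper is mounted at the origin on a cart in front of the work surface, level with it; the furniture and walls round the work are solid. World frame = base frame: x ahead of the robot, y to its left, z up, the work surface at z = 0. Lengths are in m, angles in rad, forces in N, time in s.
With the tool pointing down it reaches from about 0.4 to 0.9 m from the base axis. Payload 5.5 kg.
Tool frame: the origin (TCP) lies between the finger pads; the fingertips stand 11 mm ahead of it and the grasp point (between the pads) lies 8 mm behind it; y points along the fingers, x is the direction in which the jaws open and shut, and the axes are right-handed (so a half turn about y gives the same grasp; the last joint's range is limited). The gripper opens to 92 mm and grips with 3 to 60 N. Pads are 19 mm wide; open, the fingers measure 130 mm over their backs; the gripper's body (75 mm by 190 mm) begins 47 mm behind the grasp point.
Start: joints at [0.263, 0.501, -0.427, 1.55, 0.221, 1.138, -0.21], TCP at [0.65, 0, 0.238] pointing down, gripper open.
Joint ranges: [-2.88, 2.88], [-0.31, 2.03], [-1.54, 1.56], [0.2, 2.42], [-1.41, 4.55], [0.19, 2.02], [-2.57, 2.57]. Speed limits (rad/s): [2.57, 2.57, 3.14, 3.14, 3.14, 3.14, 3.14].

## Interface

Orientations are given as [roll, pitch, yaw] about the fixed x, y, z axes, in that order (R = Rz(yaw) Ry(pitch) Rx(roll)).
In Python, from plant import env, solver, eyes, readout gives the robot as it stands. Calls block until the motion is done:
- env.move_ptp(position, orientation): joint-space move of the TCP to a pose.
- env.movel(position, rot=None, rate=0.15, until_force=None): straight line of the TCP; rot=None keeps the orientation; rate is the mean speed in m/s. With until_force (N) it stops when the force on the tool has changed by that much, and returns True; else False.
- env.movej(angles): joint-space move.
- env.let_go() and env.close(grasp_force=None): open the fingers fully, or close them until they stop; grasp_force is the grip in N (None keeps the last).
- env.pause(seconds).
- solver.solve_ik(position, orientation): joint angles nearest the present ones, or None.
- eyes.get_image(name): name is "scene" or "side" or "wrist"; returns a dict with "img" (480x640x3 uint8, red, green, blue), "range_z" (480x640 float32, m along the optical axis (not along the pixel's ray), 0 where there is no reading), "K" (3x3 intrinsics, pixels), "origin" and "rotation" of the camera in the world. Camera axes: x right, y up, looking along -z (the intrinsics and any distortion apply to the point x, -y, -z); pixel columns grow to the right and rows downward; lengths in m; the calibration is good to about 2 mm. A picture is of the moment at which its call begins.
A pose or a line that the arm cannot do raises env.MotionError and nothing moves.
- env.finish_job(): hands the job in, once; it reports no verdict.
Readings, each from a call of its own:
- readout.read_time_s(): time.
- readout.read_joint_pos(): joint angles.
- readout.read_joint_velocities(): joint speeds.
- readout.read_effort(): joint torques, N m.
- readout.read_eef_pos(): TCP position.
- readout.read_tcp_rot(): TCP orientation.
- readout.read_contact_force(): force on the tool from outside, world axes, zero at the start.
- readout.read_ft_torque(): the same for the moment, N m.
- readout.read_grip_width(): opening from 0.0 (shut) to 1.0 (fully open).
Only numpy, scipy, OpenCV 4.12 (cv2) and the standard library are available. Lean on these libraries where they do the work, as an engineer would, in place of code of your own. Each camera call takes 0.05 s, during which the arm holds its last target.

## Working session

There is one attempt and no reset: what is moved stays moved. The work goes in short steps, each a Python script; the robot and the scene stay as the last script left them, time stands still between calls to the robot, and variables do not carry over. Pictures are saved under pics/ and viewed, and the job is handed in when it is done.

```bash
ls; mkdir -p pics; cat > h.py <<'E'
import numpy as np, cv2
from plant import env, solver, eyes, readout
def grab(name,fn=None):
    d=eyes.get_image(name)
    if fn: cv2.imwrite(fn,cv2.cvtColor(d["img"],cv2.COLOR_RGB2BGR))
    np.savez('%s.npz'%name,**{k:np.array(v) for k,v in d.items()})
    return d
def pt(d,u,v,z=None):
    K=d["K"]; z=d["range_z"][int(v),int(u)] if z is None else z
    p=np.array([(u-K[0,2])/K[0,0]*z,-(v-K[1,2])/K[1,1]*z,-z])
    return np.array(d["rotation"])@p+np.array(d["origin"])
def cloud(d):
    K=d["K"]; z=d["range_z"]; v,u=np.mgrid[:z.shape[0],:z.shape[1]]
    p=np.stack([(u-K[0,2])/K[0,0]*z,-(v-K[1,2])/K[1,1]*z,-z],-1)
    return p@np.array(d["rotation"]).T+np.array(d["origin"])
E
python3 - <<'E'
from h import *
for n in("scene","side","wrist"):
    d=grab(n,f'pics/{n}0.png'); print(n,d.keys(),d["K"].tolist(),np.round(d["origin"],3),np.round(d["rotation"],3).tolist())
print(readout.read_time_s(),readout.read_tcp_rot(),readout.read_eef_pos())
E
```

```text
pics
scene dict_keys(['img', 'range_z', 'K', 'origin', 'rotation']) [[621.7156289855292, 0.0, 329.58959751563225], [0.0, 621.7156289855292, 241.64949633087988], [0.0, 0.0, 1.0]] [-0.358  0.601  0.855] [0.977, 0.003, -2.159]
side dict_keys(['img', 'range_z', 'K', 'origin', 'rotation']) [[465.6905966903564, 0.0, 322.93034437835365], [0.0, 465.6905966903564, 243.4527128840829], [0.0, 0.0, 1.0]] [0.496 0.788 0.764] [0.865, 0.018, -3.071]
wrist dict_keys(['img', 'range_z', 'K', 'origin', 'rotation']) [[417.32898145139893, 0.0, 320.63592121305186], [0.0, 417.32898145139893, 234.06134741138985], [0.0, 0.0, 1.0]] [0.649 0.07  0.384] [-0.264, 0.001, -0.0]
0.15 [-1.57072825e+00  1.48477847e-03  7.62916540e-06] [ 6.49499101e-01 -3.98967631e-05  2.36905051e-01]
```

View pics/scene0.png

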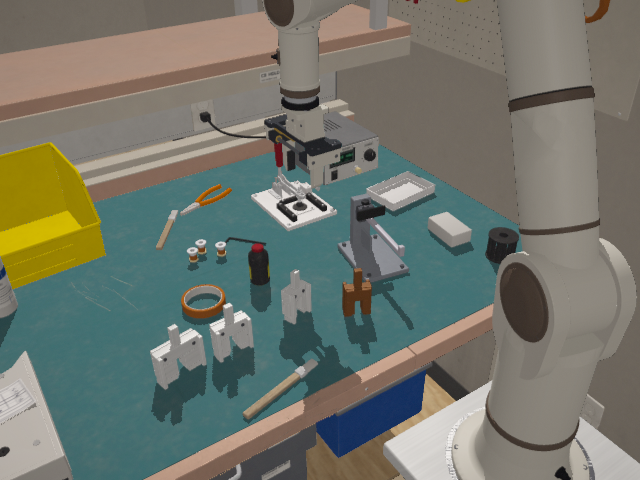

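View pics/side0.png

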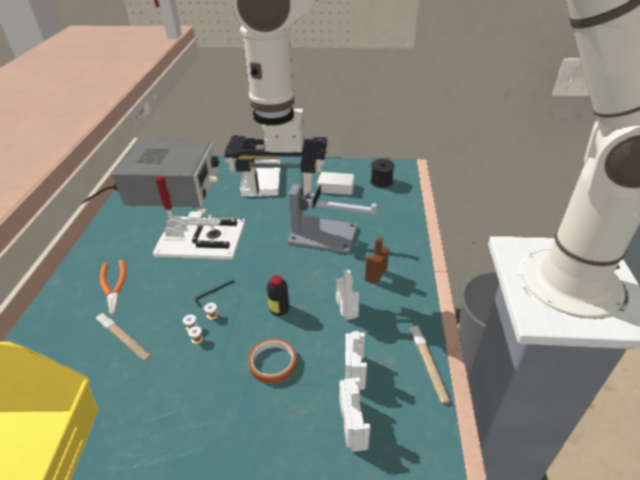

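View pics/wrist0.png

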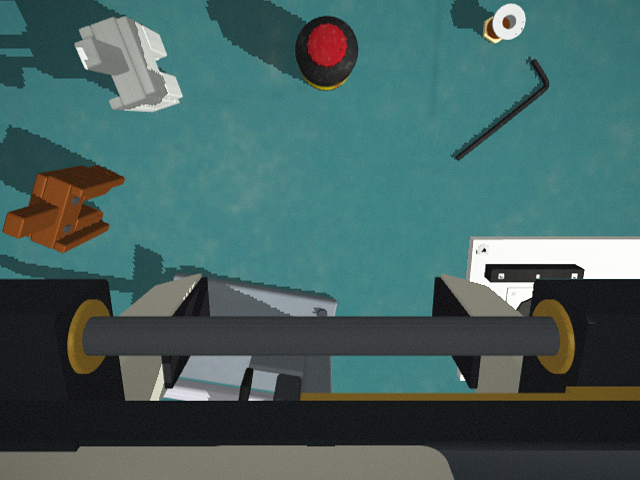

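```bash
cat >> h.py <<'E'
from scipy.spatial.transform import Rotation as Rn
def RM(d):
    return Rn.from_euler('xyz',d["rotation"]).as_matrix()
def pt(d,u,v,z=None):
    K=d["K"]; z=d["range_z"][int(v),int(u)] if z is None else z
    return RM(d)@np.array([(u-K[0,2])/K[0,0]*z,-(v-K[1,2])/K[1,1]*z,-z])+np.array(d["origin"])
def cloud(d):
    K=d["K"]; z=d["range_z"]; v,u=np.mgrid[:z.shape[0],:z.shape[1]]
    p=np.stack([(u-K[0,2])/K[0,0]*z,-(v-K[1,2])/K[1,1]*z,-z],-1)
    return p@RM(d).T+np.array(d["origin"])
def proj(d,P):
    p=RM(d).T@(np.array(P)-np.array(d["origin"]))
    K=d["K"]; return K[0,0]*p[0]/-p[2]+K[0,2], K[1,1]*(-p[1])/-p[2]+K[1,2]
def load(n): return dict(np.load('%s.npz'%n))
E
cat > a.py <<'E'
from h import *
D={n:load(n) for n in("scene","side")}
for n,us in {"scene":[(120,240),(300,300),(400,430),(450,455)],"side":[(400,300),(320,380),(250,300)]}.items():
    for u,v in us: print(n,u,v,np.round(pt(D[n],u,v),4))
# top-down height maps: 1mm/px region x .3-.9? y -.35...55
for n in D:
    P=cloud(D[n]).reshape(-1,3); ok=(D[n]["range_z"].ravel()>0)
    P=P[ok]; im=np.zeros((600,800),np.uint8)
    # rows: x decreasing down; cols: y decreasing right
    r=((0.9-P[:,0])*1000).astype(int); c=((0.5-P[:,1])*1000).astype(int)
    m=(r>=0)&(r<600)&(c>=0)&(c<800)&(P[:,2]>0.005)&(P[:,2]<0.2)
    o=np.argsort(P[m,2]); im[r[m][o],c[m][o]]=(60+P[m,2][o]*950).clip(0,255)
    im=cv2.dilate(im,np.ones((2,2)))
    im=cv2.applyColorMap(im,cv2.COLORMAP_JET)
    cv2.imwrite(f'pics/top_{n}.png',im)
E
python3 a.py
```

```text
scene 120 240 [9.931e-01 3.269e-01 3.000e-04]
scene 300 300 [0.5096 0.1    0.0347]
scene 400 430 [ 0.5556 -0.2566 -0.6645]
scene 450 455 [0.0717 0.0828 0.    ]
side 400 300 [ 0.3893  0.0752 -0.003 ]
side 320 380 [0.5505 0.2908 0.0011]
side 250 300 [0.7208 0.0972 0.0014]
```

View pics/top_scene.png

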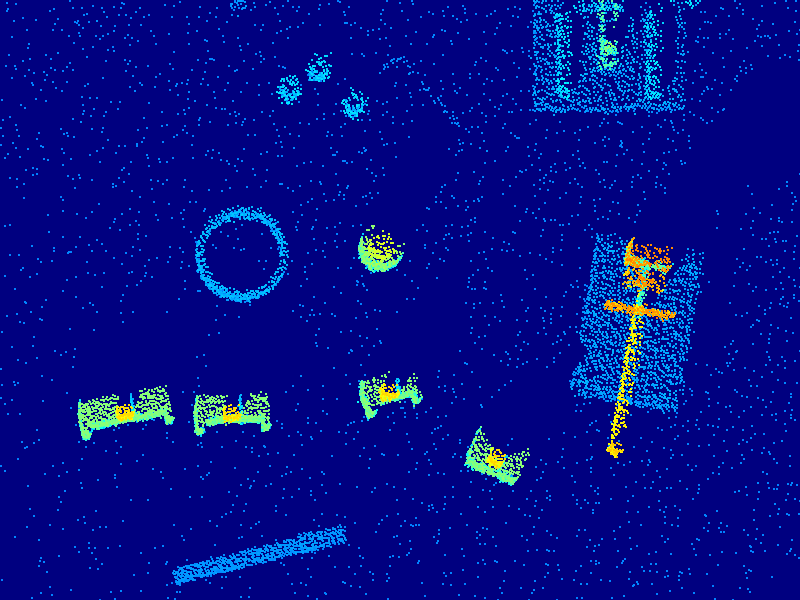

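View pics/top_side.png

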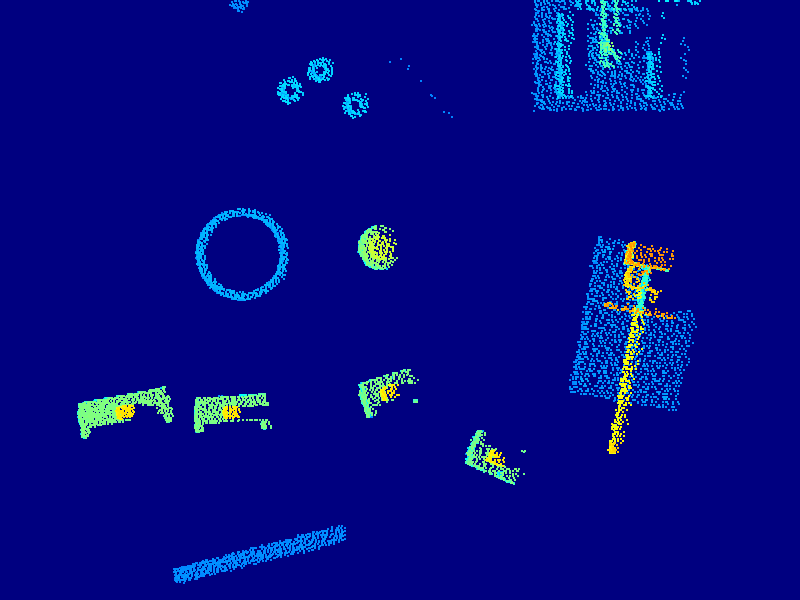

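```bash
cat > b.py <<'E'
from h import *
D={n:load(n) for n in("scene","side")}
P={}
for n in D:
    q=cloud(D[n]).reshape(-1,3); q=q[D[n]["range_z"].ravel()>0]
    P[n]=q[(q[:,0]>.3)&(q[:,0]<.9)&(q[:,1]>-.35)&(q[:,1]<.5)&(q[:,2]<.25)]
A=np.vstack(list(P.values()))
def box(q,cx,cy,w): return q[(abs(q[:,0]-cx)<w)&(abs(q[:,1]-cy)<w)]
for nm,cx,cy in [("L",.487,.376),("M",.487,.269),("S",.505,.11),("brown",.443,.005)]:
    for n in list(P)+["all"]:
        q=box(A if n=="all" else P[n],cx,cy,.055)
        t=q[q[:,2]>.108]; b=q[(q[:,2]>.068)&(q[:,2]<.076)]
        st=q[(q[:,2]>.078)]
        print(nm,n,len(t),"top z",np.round(np.median(t[:,2]),4),"mean",np.round(t.mean(0)[:2],4),"rng",np.round(np.percentile(t[:,:2],[3,97],axis=0).ravel(),4))
        r=cv2.minAreaRect((b[:,:2]*1000).astype(np.float32)); print("   body rect",np.round(r[0],1),np.round(r[1],1),round(r[2],1), "bodytop z",np.round(np.median(b[:,2]),4))
# bar
for n in P:
    q=P[n]; th=-.176
    c=np.array([.45,-.113]); d=q[:,:2]-c; s=d@[np.cos(th),np.sin(th)]; e=d@[-np.sin(th),np.cos(th)]
    m=(s>.02)&(s<.12)&(abs(e)<.02)&(q[:,2]>.085)&(q[:,2]<.115)
    top=m&(q[:,2]>.104)
    for a in np.arange(.02,.12,.02):
        k=top&(s>a)&(s<a+.02); print(n,round(a,2),k.sum(),"e",np.round(np.percentile(e[k],[2,50,98]),4),"z",np.round(np.median(q[k,2]),4))
    k=m&(q[:,2]<.102)&(q[:,2]>.09); 
    f=np.polyfit(s[k],e[k],1); print("side face fit",f,np.std(e[k]-np.polyval(f,s[k])), np.median(e[k]))
    # profile tall parts
    k=(abs(e)<.045)&(s>-.02)&(s<.25)&(q[:,2]>.112)
    for lo in np.arange(-.02,.25,.006):
        kk=k&(s>=lo)&(s<lo+.006)
        if kk.sum(): print("   s",round(lo,3),kk.sum(),"e",np.round([e[kk].min(),e[kk].max()],3),"z",np.round([q[kk,2].min(),q[kk,2].max()],3))
E
python3 b.py
```

```text
L scene 61 top z 0.1131 mean [0.4871 0.3757] rng [0.4811 0.3683 0.4942 0.3831]
   body rect [488.4 375.6] [38.1 94.1] 10.1 bodytop z 0.073
L side 75 top z 0.1107 mean [0.4884 0.3761] rng [0.483  0.3679 0.4943 0.383 ]
   body rect [488.1 375.4] [35. 93.] 11.2 bodytop z 0.071
L all 136 top z 0.1115 mean [0.4878 0.376 ] rng [0.4815 0.3679 0.4943 0.383 ]
   body rect [488.4 375.6] [38.1 94.1] 10.1 bodytop z 0.0717
M scene 59 top z 0.1133 mean [0.4859 0.2693] rng [0.4802 0.261  0.495  0.2764]
   body rect [487.5 268.7] [39.  74.7] 3.0 bodytop z 0.0733
M side 53 top z 0.1109 mean [0.4879 0.269 ] rng [0.483  0.2614 0.4936 0.2757]
   body rect [487.1 268.1] [33.4 75.6] 2.4 bodytop z 0.071
M all 112 top z 0.1115 mean [0.4869 0.2692] rng [0.4812 0.2611 0.4936 0.2764]
   body rect [487.3 268.4] [39.  75.6] 3.5 bodytop z 0.0717
S scene 48 top z 0.1126 mean [0.5071 0.1121] rng [0.5003 0.1039 0.5151 0.1196]
   body rect [508.3 110.4] [38.7 58.5] 15.1 bodytop z 0.0728
S side 38 top z 0.1106 mean [0.5086 0.111 ] rng [0.503  0.1026 0.5154 0.1178]
   body rect [508.3 110.4] [34.1 60.4] 17.8 bodytop z 
[... 2299 characters left out ...]
 11 e [-0.005  0.003] z [0.113 0.119]
   s 0.004 8 e [-0.006  0.004] z [0.113 0.118]
   s 0.136 68 e [-0.038  0.033] z [0.112 0.132]
   s 0.142 29 e [-0.034  0.034] z [0.115 0.134]
   s 0.148 5 e [-0.014  0.013] z [0.114 0.118]
   s 0.154 14 e [-0.015  0.014] z [0.113 0.119]
   s 0.16 28 e [-0.019  0.018] z [0.113 0.122]
   s 0.166 18 e [-0.008  0.019] z [0.113 0.122]
   s 0.172 19 e [0.005 0.019] z [0.113 0.135]
   s 0.178 22 e [-0.006  0.016] z [0.114 0.137]
   s 0.184 55 e [-0.023  0.022] z [0.113 0.135]
   s 0.19 38 e [-0.024  0.022] z [0.112 0.135]
   s 0.196 44 e [-0.025  0.022] z [0.112 0.136]
   s 0.202 39 e [-0.024  0.022] z [0.112 0.135]
   s 0.208 1 e [0.016 0.016] z [0.114 0.114]
```

```bash
cat > c.py <<'E'
exec(open('b.py').read().split("for nm,cx")[0])
for n in P:
    q=P[n]; b=q[(q[:,0]>.48)&(q[:,0]<.67)&(q[:,1]>-.21)&(q[:,1]<-.06)&(q[:,2]>.0065)&(q[:,2]<.018)]
    im=np.zeros((300,300),np.uint8)
    print(n,len(b),np.median(b[:,2]),cv2.minAreaRect((b[:,:2]*1000).astype(np.float32)))
    # joint fit of bar: centerline from points around top & sides
    for th in [-.17,-.175,-.18,-.185,-.19]:
        d=q[:,:2]-[.45,-.113]; s=d@[np.cos(th),np.sin(th)]; e=d@[-np.sin(th),np.cos(th)]
        m=(s>.012)&(s<.12)&(abs(e)<.02)&(q[:,2]>.085)&(q[:,2]<.115)
        print(th,np.round(np.percentile(e[m],[2,98]),4),round(np.diff(np.percentile(e[m],[2,98]))[0],4), "tilt",np.polyfit(s[m],e[m],1))
    # pad face
    th=-.178;d=q[:,:2]-[.45,-.113]; s=d@[np.cos(th),np.sin(th)]; e=d@[-np.sin(th),np.cos(th)]
    m=(abs(e)<.04)&(s>.12)&(s<.155)&(q[:,2]>.115)&(q[:,2]<.128)
    print("pad face s",np.percentile(s[m],[3,25,50,75]),np.polyfit(e[m],s[m],1))
    m=(abs(e)<.03)&(s>.175)&(s<.22)&(q[:,2]>.03)&(q[:,2]<.09)
    print("post face s",np.percentile(s[m],[3,25,50,75]))
    m=(abs(e)<.03)&(s>-.02)&(s<.02)&(q[:,2]>.09); print("tip s",np.percentile(s[m],[3,50,97]))
E
python3 c.py
```

```text
scene 1738 0.014241936658614784 ((574.4378051757812, -136.55210876464844), (145.29090881347656, 180.3526611328125), 86.19129943847656)
-0.17 [-0.0084  0.0046] 0.013 tilt [-0.0208003   0.00133478]
-0.175 [-0.008  0.005] 0.0131 tilt [-0.01586862  0.00133929]
-0.18 [-0.0077  0.0055] 0.0132 tilt [-0.0109377   0.00134382]
-0.185 [-0.0074  0.0059] 0.0133 tilt [-0.00600731  0.00134839]
-0.19 [-0.007   0.0063] 0.0133 tilt [-0.0010772   0.00135299]
pad face s [0.13829037 0.1409892  0.14222151 0.14384637] [-0.00426715  0.14232004]
post face s [0.17935283 0.18708636 0.18925643 0.19226726]
tip s [-0.00426781  0.00105866  0.01920217]
side 1440 0.011049125920052139 ((576.2325439453125, -137.5046844482422), (114.31470489501953, 158.52963256835938), 79.71448516845703)
-0.17 [-0.0086  0.0049] 0.0135 tilt [-1.92308367e-03 -9.89664594e-06]
-0.175 [-0.0083  0.005 ] 0.0133 tilt [ 3.01469439e-03 -5.79786426e-06]
-0.18 [-0.0079  0.0053] 0.0132 tilt [ 7.95261756e-03 -1.69897679e-06]
-0.185 [-0.0075  0.0055] 0.013 tilt [1.28909235e-02 2.40052127e-06]
-0.19 [-0.0072  0.0059] 0.0132 tilt [1.78298501e-02 6.50113490e-06]
pad face s [0.13971406 0.14017207 0.14045106 0.14187654] [-0.00394798  0.14243175]
post face s [0.17645696 0.18650803 0.19006607 0.19903652]
tip s [-0.00255198  0.00622589  0.01871531]
```

```bash
cat >> h.py <<'E'
TH=-0.180; U=np.array([np.cos(TH),np.sin(TH)]); V=np.array([-np.sin(TH),np.cos(TH)])
BAR=np.array([.45,-.113])+.082*U-.0012*V
def barw(x,y=0): return BAR+x*U+y*V
def ori(psi,sg): return [-np.pi/2,0,psi+sg*np.pi/2]
SP={"L":(.488,.3758,.187),"M":(.4872,.2691,.047),"S":(.508,.1114,.288)}
E
python3 - <<'E'
from h import *
print(BAR)
lo=[-2.88,-.31,-1.54,.2,-1.41,.19,-2.57];hi=[2.88,2.03,1.56,2.42,4.55,2.02,2.57]
for sg in(1,-1):
    for nm,(x,y,p) in list(SP.items())+[("bar",(*barw(-.045),TH)),("barp",(*barw(.04),TH))]:
        for z in(.089,.15,.24):
            try: q=solver.solve_ik([x,y,z],ori(p,sg))
            except Exception as ex: q=None
            print(sg,nm,z,None if q is None else (np.round(q,2).tolist(),"margin",np.round(np.min(np.minimum(np.array(q)-lo,hi-np.array(q))),2)))
E
```

```text
[ 0.53046035 -0.12886104]
1 L 0.089 ([-0.15, 0.72, -0.77, 1.74, 0.6, 0.93, 0.59], 'margin', np.float64(0.68))
1 L 0.15 ([-0.11, 0.65, -0.83, 1.71, 0.54, 1.03, 0.63], 'margin', np.float64(0.71))
1 L 0.24 ([-0.07, 0.55, -0.88, 1.63, 0.45, 1.18, 0.7], 'margin', np.float64(0.66))
1 M 0.089 ([0.02, 0.62, -0.74, 1.89, 0.55, 0.85, 0.61], 'margin', np.float64(0.53))
1 M 0.15 ([0.07, 0.54, -0.8, 1.86, 0.47, 0.95, 0.67], 'margin', np.float64(0.56))
1 M 0.24 ([0.12, 0.42, -0.86, 1.78, 0.36, 1.11, 0.76], 'margin', np.float64(0.64))
1 S 0.089 ([0.35, 0.57, -0.78, 1.98, 0.55, 0.81, 1.12], 'margin', np.float64(0.44))
1 S 0.15 ([0.41, 0.48, -0.84, 1.94, 0.45, 0.91, 1.2], 'margin', np.float64(0.48))
1 S 0.24 ([0.47, 0.36, -0.89, 1.86, 0.31, 1.07, 1.31], 'margin', np.float64(0.56))
1 bar 0.089 ([0.72, 0.5, -0.64, 2.03, 0.44, 0.75, 1.2], 'margin', np.float64(0.39))
1 bar 0.15 ([0.77, 0.4, -0.69, 1.99, 0.33, 0.86, 1.28], 'margin', np.float64(0.43))
1 bar 0.24 ([0.81, 0.27, -0.72, 1.91, 0.21, 1.04, 1.39], 'margin', np.float64(0.51))
1 barp 0.089 ([0.67, 0.63, -0.63, 1.82, 0.48, 0.85, 1.19], 'margin', np.
[... 779 characters left out ...]
2))
-1 S 0.15 ([-0.08, 0.36, -0.22, 1.96, 0.11, 0.83, -1.64], 'margin', np.float64(0.46))
-1 S 0.24 ([-0.04, 0.25, -0.26, 1.88, 0.07, 1.03, -1.62], 'margin', np.float64(0.54))
-1 bar 0.089 ([0.23, 0.42, -0.05, 2.04, 0.03, 0.68, -1.59], 'margin', np.float64(0.38))
-1 bar 0.15 ([0.24, 0.32, -0.06, 2.01, 0.03, 0.81, -1.59], 'margin', np.float64(0.41))
-1 bar 0.24 ([0.27, 0.2, -0.09, 1.93, 0.02, 1.01, -1.58], 'margin', np.float64(0.49))
-1 barp 0.089 ([0.21, 0.54, -0.03, 1.84, 0.02, 0.77, -1.58], 'margin', np.float64(0.58))
-1 barp 0.15 ([0.22, 0.45, -0.04, 1.8, 0.02, 0.88, -1.58], 'margin', np.float64(0.62))
-1 barp 0.24 ([0.23, 0.35, -0.06, 1.73, 0.02, 1.06, -1.58], 'margin', np.float64(0.66))
```

```bash
python3 - <<'E'
from h import *
x,y,p=SP["L"]
env.move_ptp([x,y,.19],ori(p,1))
d=grab("wrist","pics/w1.png")
print(readout.read_time_s(),readout.read_eef_pos(),readout.read_tcp_rot(),readout.read_contact_force())
for s in("L",):
    xx,yy,_=SP[s]; print(proj(d,[xx,yy,.112]))
E
```

```text
1.725 [0.48948632 0.37425948 0.18988503] [-1.57122845e+00  1.00894650e-03  1.75422143e+00] [ 0.29504561 -0.68245366 -0.27258997]
(np.float64(324.26750413909184), np.float64(249.88675004674928))
```

View pics/w1.png

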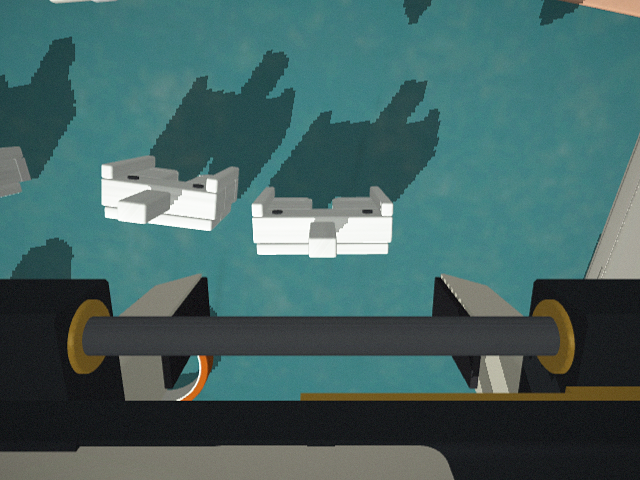

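```bash
python3 - <<'E'
from h import *
x,y,p=SP["L"]
print(readout.read_eef_pos(),readout.read_time_s())
c=env.movel([x,y,.089],ori(p,1),rate=.12,until_force=6)
print(c,readout.read_eef_pos(),readout.read_contact_force(),readout.read_time_s())
env.close(grasp_force=45)
print(readout.read_grip_width(),readout.read_time_s(),readout.read_contact_force())
env.movel([x,y,.24],ori(p,1),rate=.25)
print(readout.read_eef_pos(),readout.read_contact_force(),readout.read_time_s())
d=grab("wrist","pics/w2.png")
E
```

```text
[0.48948632 0.37425948 0.18988503] 1.725
False [0.48843093 0.37642165 0.08979453] [-0.26415056  1.30308183  0.02908193] 2.7167
0.17138453904935289 3.8833 [ 0.05863506 -0.84711465 -0.27547519]
[0.48751859 0.37476817 0.23849834] [ 0.33688991 -0.67245111 -2.34120913] 4.6333
```

View pics/w2.png

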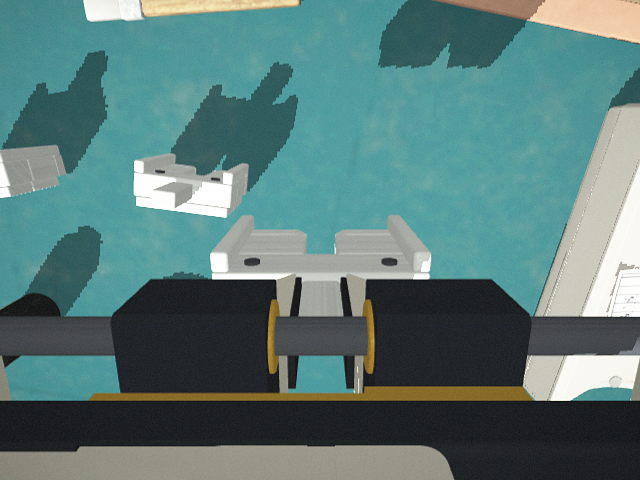

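```bash
python3 - <<'E'
from h import *
b=barw(-.045)
env.move_ptp([*b,.24],ori(TH,1))
env.pause(.1)
print(readout.read_eef_pos(),b,readout.read_tcp_rot()[2]-np.pi/2,readout.read_contact_force(),readout.read_time_s())
d=grab("wrist","pics/w3.png"); d=grab("scene","pics/s3.png"); e=grab("side","pics/d3.png")
for dd,n in((d,'s3'),(e,'d3')):
    u,v=proj(dd,[*b,.15]); u=int(min(max(u,110),530)); v=int(min(max(v,90),390))
    im=cv2.imread(f'pics/{n}.png')[v-90:v+90,u-110:u+110]; cv2.imwrite(f'pics/{n}c.png',cv2.resize(im,None,fx=3.5,fy=3.3))
E
```

```text
[ 0.48667333 -0.11946111  0.24007564] [ 0.48618738 -0.12080471] -0.17759158752417115 [-0.02071071  0.5156446  -2.0719735 ] 6.5917
```

View pics/w3.png

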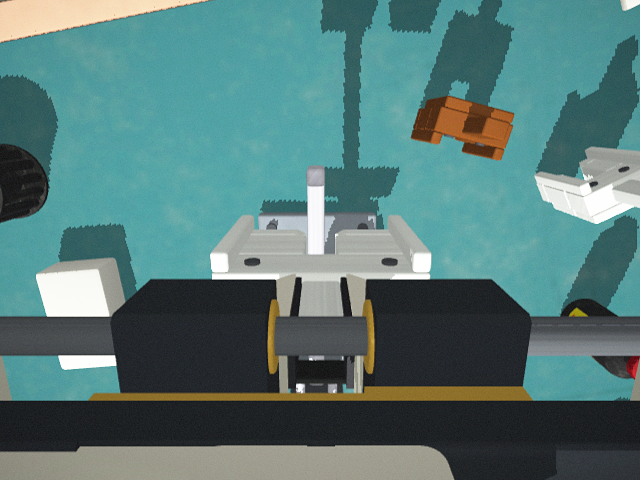

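View pics/s3c.png

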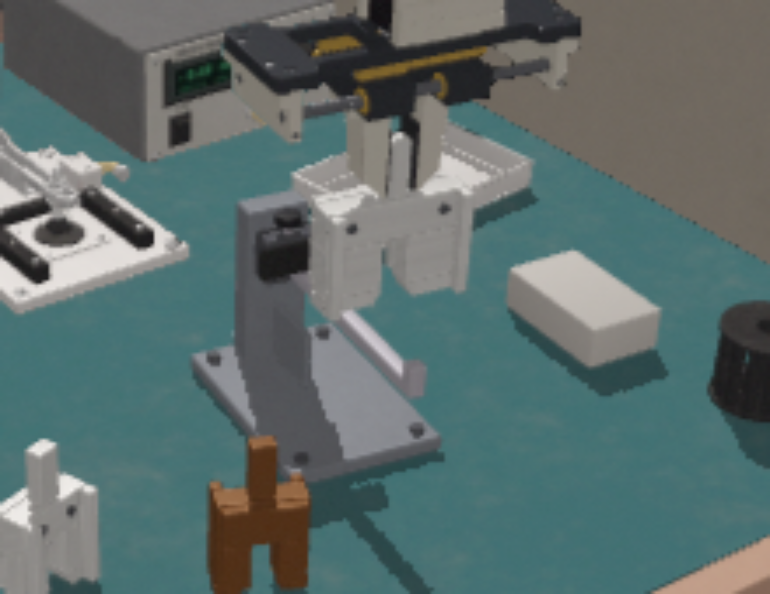

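View pics/d3c.png

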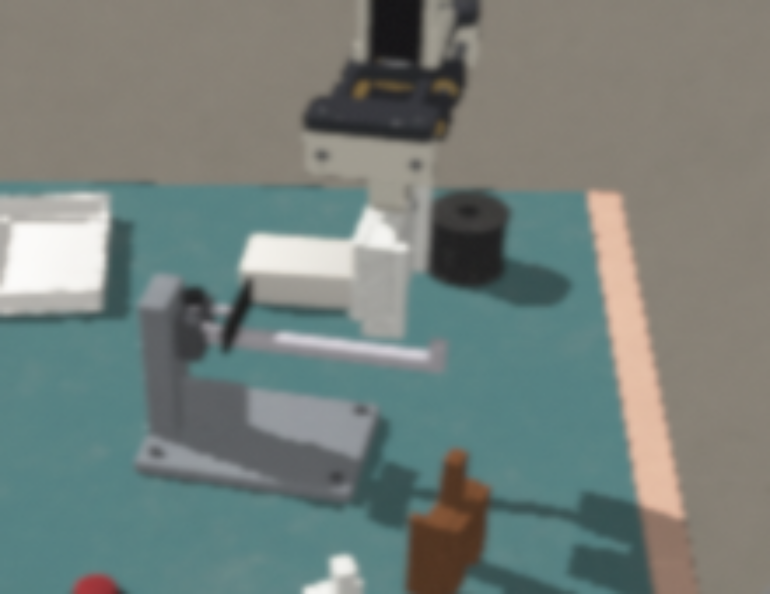

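```bash
python3 - <<'E'
from h import *
im=cv2.imread('pics/w3.png')[150:400,240:400]; cv2.imwrite('pics/w3c.png',cv2.resize(im,None,fx=4,fy=2.4,interpolation=cv2.INTER_NEAREST))
g=cv2.cvtColor(cv2.imread('pics/w3.png'),cv2.COLOR_BGR2GRAY)
for r in(172,178,190,200,207,225,240): print(r,g[r,298:336].tolist())
d=load('wrist'); print(d["origin"],d["rotation"])
for r,c in((178,316),(200,316),(230,316)): print(pt(d,c,r))
print(readout.read_eef_pos())
E
```

```text
172 [144, 138, 141, 144, 146, 143, 144, 144, 141, 160, 166, 175, 186, 182, 180, 180, 184, 190, 190, 185, 184, 183, 178, 179, 163, 161, 131, 90, 88, 82, 87, 87, 89, 83, 89, 85, 90, 83]
178 [144, 137, 142, 144, 142, 142, 145, 143, 132, 157, 161, 165, 179, 180, 183, 180, 175, 176, 176, 175, 170, 176, 174, 174, 172, 167, 133, 92, 84, 90, 88, 85, 88, 93, 90, 90, 82, 85]
190 [142, 139, 143, 143, 141, 142, 142, 142, 135, 206, 241, 247, 250, 249, 248, 247, 249, 250, 249, 248, 249, 250, 250, 247, 237, 231, 138, 86, 84, 88, 88, 84, 91, 83, 85, 91, 82, 91]
200 [123, 119, 142, 145, 144, 123, 120, 139, 144, 185, 242, 246, 250, 249, 248, 247, 248, 250, 249, 248, 249, 250, 250, 248, 239, 230, 146, 78, 142, 148, 122, 117, 79, 139, 141, 121, 119, 117]
207 [81, 86, 83, 89, 83, 87, 83, 83, 76, 163, 247, 247, 250, 250, 248, 247, 249, 250, 249, 247, 249, 250, 250, 248, 239, 230, 135, 85, 82, 85, 82, 87, 86, 85, 84, 86, 83, 84]
225 [196, 193, 194, 199, 191, 196, 191, 193, 192, 187, 241, 245, 251, 252, 250, 248, 249, 250, 249, 248, 249, 248, 250, 246, 238, 222, 171, 188, 195, 195, 194, 197, 202, 127, 116, 117, 115, 115]
240 [174, 170, 174, 173, 172, 172, 174, 165, 178, 182, 239, 246, 251, 252, 251, 247, 249, 251, 250, 248, 248, 248, 249, 248, 239, 223, 171, 202, 213, 134, 117, 117, 120, 123, 121, 118, 111, 196]
[ 0.41655422 -0.10751206  0.38686299] [-2.65039800e-01 -3.61628327e-04  1.39269906e+00]
[ 0.4512459  -0.11670913  0.11641068]
[ 0.46709727 -0.11970551  0.10734978]
[ 0.48803162 -0.12354613  0.10645488]
[ 0.48648846 -0.12001745  0.24002128]
```

View pics/w3c.png

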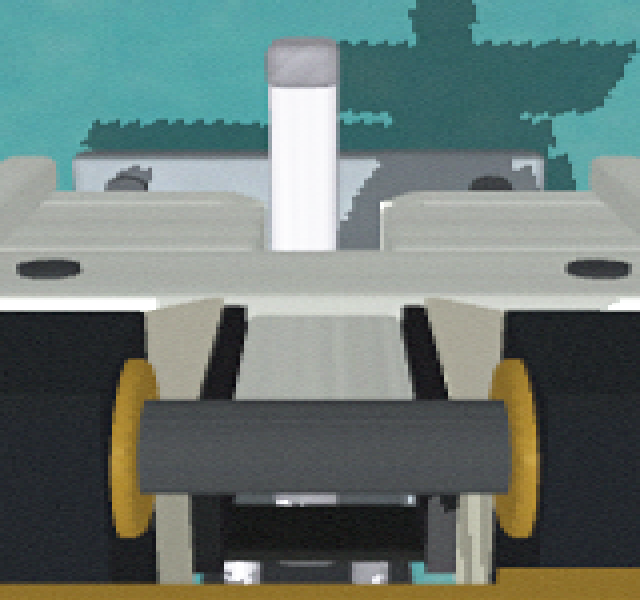

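```bash
sed -i 's/^BAR=.*/BAR=np.array([.45,-.113])+.082*U-.0033*V/' h.py; python3 - <<'E'
from h import *
b=barw(-.02)
env.movel([*b,.215],ori(TH,1),rate=.15)
env.pause(.15)
f0=np.array(readout.read_contact_force())
print(readout.read_eef_pos(),b,f0,readout.read_time_s())
c=env.movel([*b,.19],ori(TH,1),rate=.08,until_force=4)
print(c,readout.read_eef_pos(),readout.read_contact_force()-f0)
if not c:
    c=env.movel([*b,.158],ori(TH,1),rate=.06,until_force=4)
    print(c,readout.read_eef_pos(),readout.read_contact_force()-f0,readout.read_time_s())
E
```

```text
[ 0.51021942 -0.1269785   0.21557773] [ 0.51040751 -0.12734652] [ 0.14645924  0.01081156 -1.09417013] 7.275
False [ 0.50982382 -0.12713271  0.18925709] [ 0.92368855  0.43777457 -0.45120849]
False [ 0.51049173 -0.12718409  0.1579053 ] [-0.3647001   0.10856877  0.25697357] 8.4167
```

```bash
python3 - <<'E'
from h import *
b=barw(-.02)
c=env.movel([*b,.1455],ori(TH,1),rate=.02,until_force=3)
print(c,readout.read_eef_pos(),readout.read_contact_force(),readout.read_time_s())
d=grab("wrist","pics/w4.png"); grab("scene","pics/s4.png")
im=cv2.imread('pics/s4.png'); u,v=proj(load('scene'),[*b,.12]); u=int(u);v=int(v); print(u,v)
cv2.imwrite('pics/s4c.png',cv2.resize(im[v-90:v+90,u-110:u+110],None,fx=3.5,fy=3.3))
E
```

```text
True [ 0.5106007  -0.12749417  0.14980925] [-0.79248058  0.521757    4.90975901] 8.8833
388 231
```

View pics/w4.png

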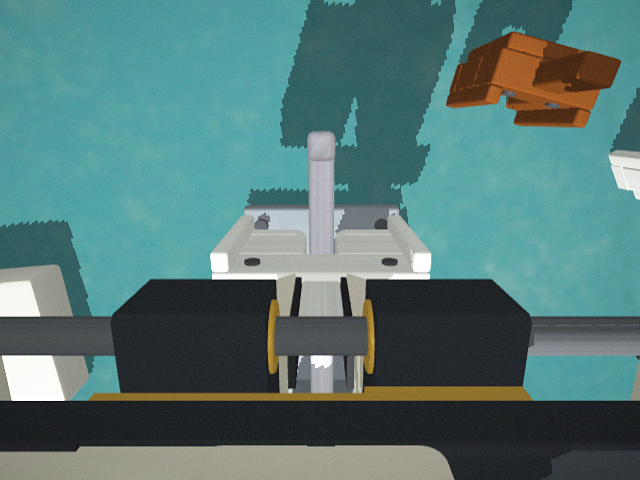

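View pics/s4c.png

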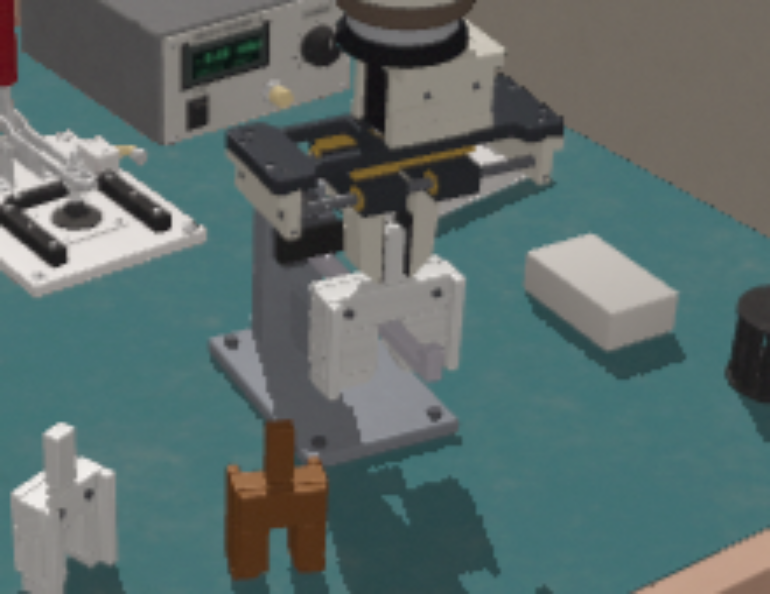

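```bash
cat >> h.py <<'E'
def bx():
    e=np.array(readout.read_eef_pos()); d=e[:2]-BAR; return np.array([d@U,d@V,e[2]])
def fu(n=4):
    a=[]
    for _ in range(n):
        a.append(np.array(readout.read_contact_force())); env.pause(.01)
    f=np.mean(a,0); return np.array([f[:2]@U,f[:2]@V,f[2]])
def press(xmax,z,goal=9.0,rate=.05):
    """slide +x until contact, then steps to goal N; returns"""
    env.pause(.1); f0=fu(); x0=bx()[0]; print("start",np.round(bx(),4),"f0",f0.round(2),readout.read_time_s())
    c=env.movel([*barw(xmax),z],ori(TH,1),rate=rate,until_force=4)
    env.pause(.1); x=bx(); f=fu()-f0; print("contact",c,x.round(4),"f",f.round(2),readout.read_time_s())
    return c,f0
def push(f0,z,goal=8.8,step=.0012,lim=.008):
    env_x=bx()[0]; xs=env_x; n=0
    f=fu()-f0
    while -f[0]<goal and xs-env_x<lim:
        s=step if -f[0]>6 else step*1.5
        xs+=s
        env.movel([*barw(xs),z],ori(TH,1),rate=.02)
        env.pause(.04); f=fu(3)-f0; print("  xs",round(xs,4),bx().round(4),"f",f.round(2))
    return xs
E
python3 - <<'E'
from h import *
b=barw(-.02)
env.movel([*b,.1503],ori(TH,1),rate=.02)
print(press(.055,.1503))
E
```

```text
start [-0.0204 -0.      0.1499] f0 [ 0.07  0.26 -2.15] 9.3667
contact True [4.150e-02 1.000e-04 1.498e-01] f [-1.75 -0.01  7.82] 10.6333
(True, array([ 0.07065514,  0.25589025, -2.15308645]))
```

```bash
python3 - <<'E'
from h import *
f0=np.array([.07,.26,-2.15])
x=bx()
env.movel([*barw(x[0]),.1515],ori(TH,1),rate=.02)
env.pause(.1)
print(bx().round(4),(fu()-f0).round(2),readout.read_tcp_rot(),readout.read_ft_torque(),readout.read_time_s())
E
```

```text
[ 0.0411 -0.      0.1512] [-0.73 -0.45  1.17] [-1.57016775e+00 -9.74773276e-05  1.39083817e+00] [0.16957064 0.1929485  0.0198733 ] 11.05
```

```bash
python3 - <<'E'
from h import *
f0=np.array([.07,.26,-2.15])
xs=push(f0,.1512)
env.pause(.15); print(xs,bx().round(4),(fu()-f0).round(2),readout.read_time_s())
E
```

```text
xs 0.043 [ 0.0416 -0.      0.1507] f [-5.43  0.08  1.98]
  xs 0.0448 [ 0.0429 -0.      0.1506] f [-6.28 -0.11  3.1 ]
  xs 0.046 [0.0439 0.     0.1506] f [-7.24 -0.33  4.04]
  xs 0.0472 [0.0448 0.     0.1505] f [-7.74  0.2   4.48]
  xs 0.0484 [0.0457 0.     0.1504] f [-8.04 -0.6   4.4 ]
  xs 0.0496 [ 0.0466 -0.      0.1504] f [-8.82  0.37  4.79]
0.04955865944862571 [0.0466 0.     0.1504] [-9.39 -0.12  5.23] 13.1667
```

```bash
python3 - <<'E'
from h import *
f0=np.array([.07,.26,-2.15])
env.movel([*barw(.0413),.1503],ori(TH,1),rate=.025)
env.pause(.1); print(bx().round(4),(fu()-f0).round(2))
env.let_go()
print(bx().round(4),fu().round(2),readout.read_time_s())
x,y,p=SP["M"]
env.movel([*barw(.0413),.215],ori(TH,1),rate=.25)
d=grab("wrist","pics/w5.png")
env.move_ptp([x,y,.15],ori(p,1))
print(readout.read_eef_pos(),readout.read_time_s())
grab("scene","pics/s5.png")
im=cv2.imread('pics/s5.png'); b=barw(.02);u,v=proj(load('scene'),[*b,.12]); u=int(u);v=int(v); print(u,v)
cv2.imwrite('pics/s5c.png',cv2.resize(im[v-90:v+90,u-110:u+110],None,fx=3.5,fy=3.3))
E
```

```text
[ 0.0412 -0.      0.1502] [-2.91 -0.26  0.42]
[ 0.0413 -0.      0.1503] [0.32 0.13 0.19] 15.0833
[0.4883155  0.26746114 0.1498538 ] 17.0917
379 222
```

View pics/w5.png

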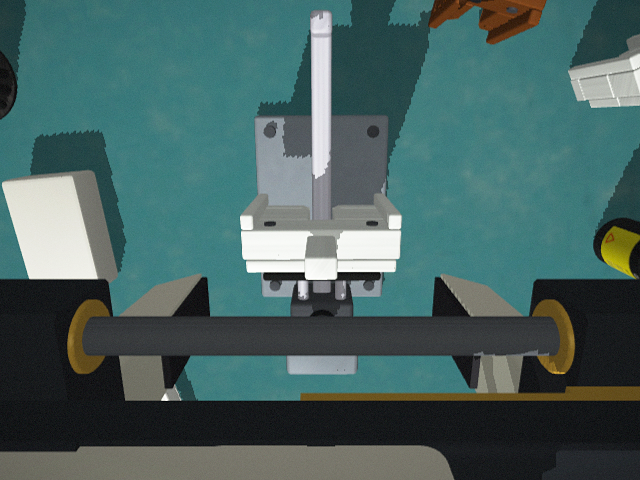

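View pics/s5c.png

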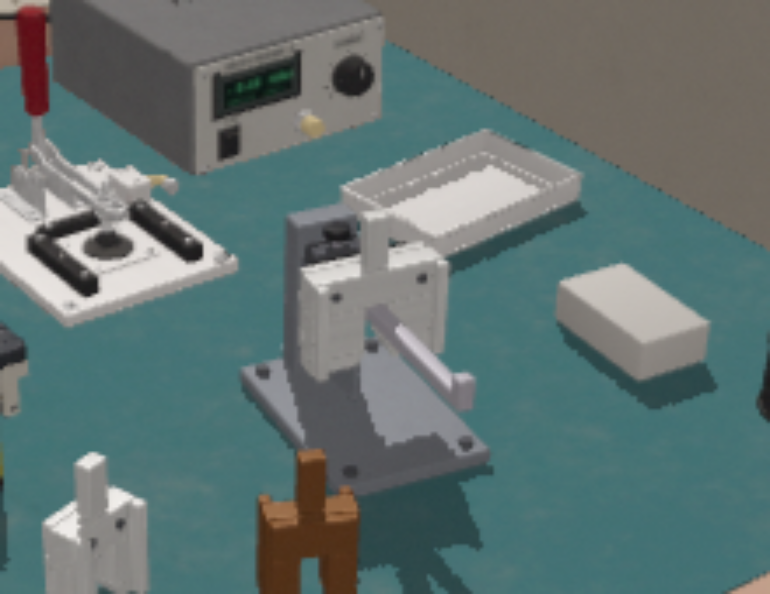

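```bash
cat >> h.py <<'E'
def fetch(nm):
    x,y,p=SP[nm]
    c=env.movel([x,y,.089],ori(p,1),rate=.12,until_force=6)
    print("down",c,np.round(readout.read_eef_pos(),4))
    if c: return False
    env.close(grasp_force=45)
    print("grip mm",readout.read_grip_width()*92)
    env.movel([x,y,.235],ori(p,1),rate=.3)
    print("up",readout.read_time_s(),readout.read_contact_force())
    return True
def toBar(xl):
    b=barw(xl)
    env.move_ptp([*b,.225],ori(TH,1)); env.pause(.1)
    print(bx().round(4),readout.read_time_s())
    f0=fu(); print('f0',f0.round(2))
    c=env.movel([*b,.158],ori(TH,1),rate=.09,until_force=4)
    print(c,bx().round(4),(fu()-f0).round(2),readout.read_time_s())
    return c
E
python3 - <<'E'
from h import *
if fetch("M"):
    if not toBar(-.03):
        c=env.movel([*barw(-.03),.151],ori(TH,1),rate=.03,until_force=4)
        print(c,bx().round(4),fu().round(2),readout.read_time_s())
d=grab("wrist","pics/w6.png")
E
```

```text
down False [0.4873 0.2694 0.0892]
grip mm 15.803274182373325
up 19.6 [ 0.38787418  0.79642565 -2.23505127]
[-0.0299  0.0019  0.2251] 21.1667
f0 [-0.26  0.17 -0.49]
False [-0.0296  0.0002  0.1583] [ 0.38 -0.35  0.17] 22.125
False [-3.020e-02 -1.000e-04  1.509e-01] [-0.18 -0.02 -0.05] 22.5417
```

View pics/w6.png

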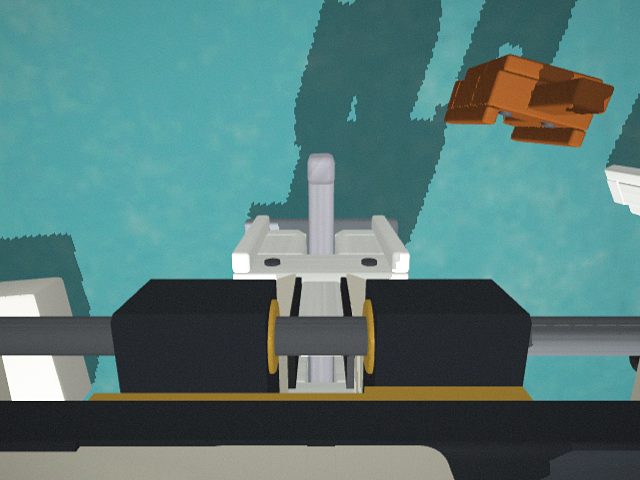

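```bash
python3 - <<'E'
from h import *
c,f0=press(.03,.1512,rate=.05)
np.save('f0.npy',f0)
E
```

```text
start [-0.0299  0.      0.1511] f0 [ 0.14  0.16 -1.07] 22.725
contact True [ 0.0147 -0.      0.1499] f [-0.25  0.06  0.33] 23.7333
```

```bash
python3 - <<'E'
from h import *
f0=np.load('f0.npy')
xs=push(f0,.1512,lim=.0095)
env.pause(.15); print(xs,bx().round(4),(fu()-f0).round(2),readout.read_time_s())
d=grab("side","pics/d7.png")
im=cv2.imread('pics/d7.png'); b=barw(.02);u,v=proj(d,[*b,.12]); u=int(u);v=int(v); print(u,v)
cv2.imwrite('pics/d7c.png',cv2.resize(im[v-70:v+70,u-90:u+90],None,fx=4.2,fy=4.2))
E
```

```text
xs 0.0165 [ 0.0152 -0.0002  0.1506] f [-4.44 -0.19 -1.33]
  xs 0.0183 [ 0.0165 -0.0002  0.1505] f [-6.7  -0.14  0.81]
  xs 0.0195 [ 1.740e-02 -1.000e-04  1.506e-01] f [-7.3  -0.34  1.46]
  xs 0.0207 [ 1.820e-02 -1.000e-04  1.506e-01] f [-8.57 -0.4   2.48]
  xs 0.0219 [ 1.910e-02 -1.000e-04  1.506e-01] f [-9.43 -0.25  3.34]
0.021901010473625165 [ 1.920e-02 -1.000e-04  1.506e-01] [-9.1   0.06  3.47] 25.5417
332 197
```

View pics/d7c.png

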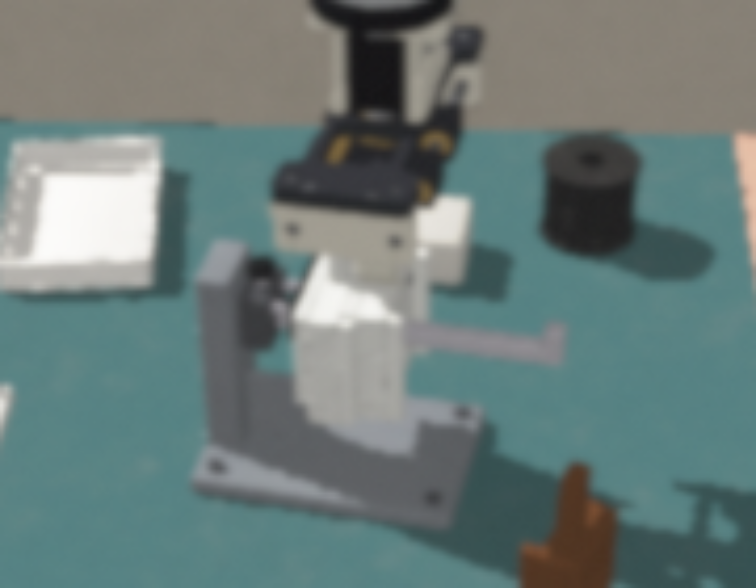

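```bash
python3 - <<'E'
from h import *
f0=np.load('f0.npy')
env.movel([*barw(.0150),.1503],ori(TH,1),rate=.025)
env.pause(.1); print(bx().round(4),(fu()-f0).round(2))
env.let_go()
print(bx().round(4),fu().round(2),readout.read_time_s())
env.movel([*barw(.0150),.215],ori(TH,1),rate=.25)
d=grab("wrist","pics/w8.png")
x,y,p=SP["S"]
env.move_ptp([x,y,.15],ori(p,1))
print(readout.read_eef_pos(),readout.read_time_s())
s=grab("scene","pics/s8.png"); t=grab("side","pics/d8.png")
# stem tops in bar frame
for n,dd in(("w",d),("s",s),("d",t)):
    q=cloud(dd).reshape(-1,3); q=q[dd["range_z"].ravel()>0]; e=q[:,:2]-BAR; X=e@U;Y=e@V
    k=(abs(Y)<.02)&(X>-.05)&(X<.06)&(q[:,2]>.160)&(q[:,2]<.18); h=np.sort(X[k]); 
    g=np.where(np.diff(h)>.006)[0]; print(n,k.sum(),[ (round(a.min(),4),round(a.max(),4),round(np.median(a),4),len(a)) for a in np.split(h,g+1)], "Y",np.round(np.median(Y[k]),4),"z",np.median(q[k,2]).round(4))
E
```

```text
[ 0.0151 -0.      0.1505] [-3.97  0.    1.23]
[ 0.015  -0.      0.1503] [ 0.11 -0.04 -0.35] 27.45
[0.50869605 0.10968455 0.14977346] 28.9083
w 1567 [(np.float64(0.0073), np.float64(0.0194), np.float64(0.0115), 965), (np.float64(0.0335), np.float64(0.0393), np.float64(0.0346), 602)] Y -0.0006 z 0.1723
s 134 [(np.float64(0.0062), np.float64(0.0241), np.float64(0.0126), 72), (np.float64(0.0317), np.float64(0.0495), np.float64(0.0387), 62)] Y 0.0039 z 0.1708
d 16 [(np.float64(0.0401), np.float64(0.0474), np.float64(0.0452), 16)] Y 0.0026 z 0.1711
```

View pics/w8.png

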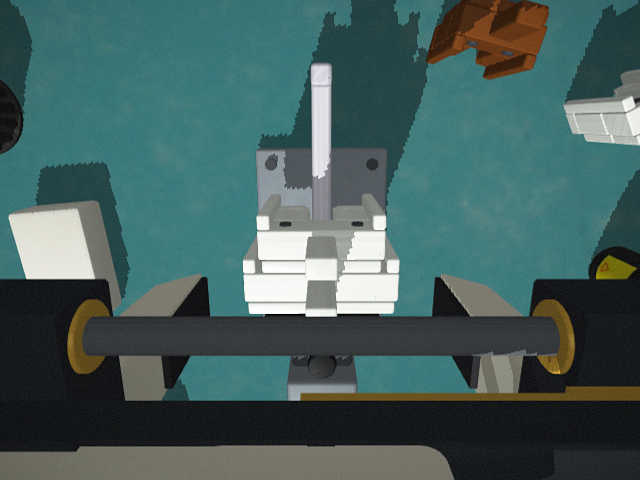

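```bash
python3 - <<'E'
from h import *
if fetch("S"):
    if not toBar(-.036):
        c=env.movel([*barw(-.036),.151],ori(TH,1),rate=.03,until_force=4)
        print(c,bx().round(4),fu().round(2),readout.read_time_s())
d=grab("wrist","pics/w9.png")
E
```

```text
down False [0.5082 0.1117 0.0892]
grip mm 16.01141264983119
up 31.4667 [ 0.20528405 -0.00736361 -2.39937059]
[-0.036   0.0027  0.2251] 32.5083
f0 [ 0.15  0.25 -0.9 ]
False [-0.0356  0.0002  0.1583] [-0.17 -0.39 -0.01] 33.4667
False [-0.0361 -0.      0.1509] [ 0.15 -0.07 -0.91] 33.8833
```

View pics/w9.png

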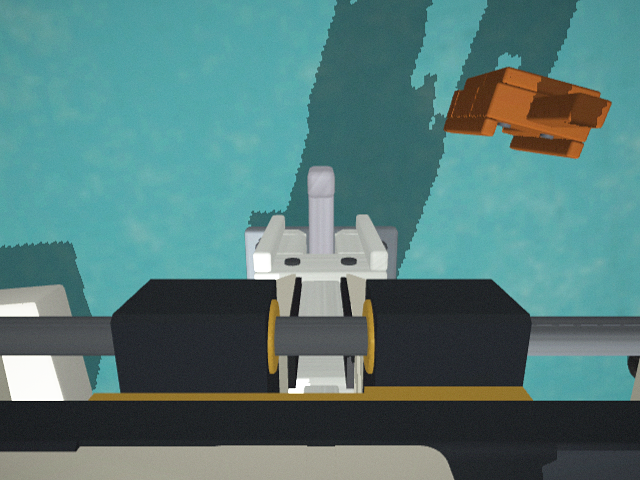

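```bash
python3 - <<'E'
from h import *
c,f0=press(.005,.1512,rate=.05)
np.save('f0.npy',f0)
x=bx()[0]
if c and -.016<x<-.006:
    xs=push(f0,.1512,lim=.0095)
    env.pause(.2); print(xs,bx().round(4),(fu()-f0).round(2),readout.read_time_s())
E
```

```text
start [-0.0359  0.      0.1511] f0 [ 0.25  0.05 -0.87] 34.0667
contact True [-1.11e-02 -1.00e-04  1.50e-01] f [-0.04 -0.18 -0.06] 34.7667
  xs -0.0094 [-0.0105 -0.0002  0.1507] f [-3.97 -0.65 -0.92]
  xs -0.0076 [-0.0096 -0.0002  0.1506] f [-6.64 -0.13  1.9 ]
  xs -0.0064 [-0.0089 -0.0002  0.1506] f [-8.58  0.14  3.17]
  xs -0.0052 [-0.0081 -0.0002  0.1505] f [-9.66 -0.13  3.88]
-0.005176116085870156 [-8.100e-03 -1.000e-04  1.505e-01] [-9.44  0.15  4.02] 36.3083
```

```bash
python3 - <<'E'
from h import *
f0=np.load('f0.npy')
xs=-.005176
f=fu()-f0
while -f[0]<10.9 and xs<-.001:
    xs+=.0009
    env.movel([*barw(xs),.1514],ori(TH,1),rate=.02); env.pause(.1); f=fu()-f0
    print(round(xs,4),bx().round(4),f.round(2))
env.pause(.4); print(bx().round(4),(fu()-f0).round(2),readout.read_time_s())
t=grab("side","pics/d10.png")
im=cv2.imread('pics/d10.png'); b=barw(.02);u,v=proj(t,[*b,.12]); u=int(u);v=int(v)
cv2.imwrite('pics/d10c.png',cv2.resize(im[v-70:v+70,u-90:u+90],None,fx=4.2,fy=4.2))
# boss/pad: large body side face range in bar X, before release (d8) vs now
import json
E
```

```text
-0.0043 [-7.300e-03 -1.000e-04  1.505e-01] [-8.99 -0.09  2.7 ]
-0.0034 [-6.800e-03 -1.000e-04  1.505e-01] [-10.45  -0.03   3.86]
-0.0025 [-6.200e-03 -1.000e-04  1.505e-01] [-11.51  -0.37   4.74]
[-6.200e-03 -1.000e-04  1.505e-01] [-11.46  -0.1    4.91] 37.925
```

View pics/d10c.png

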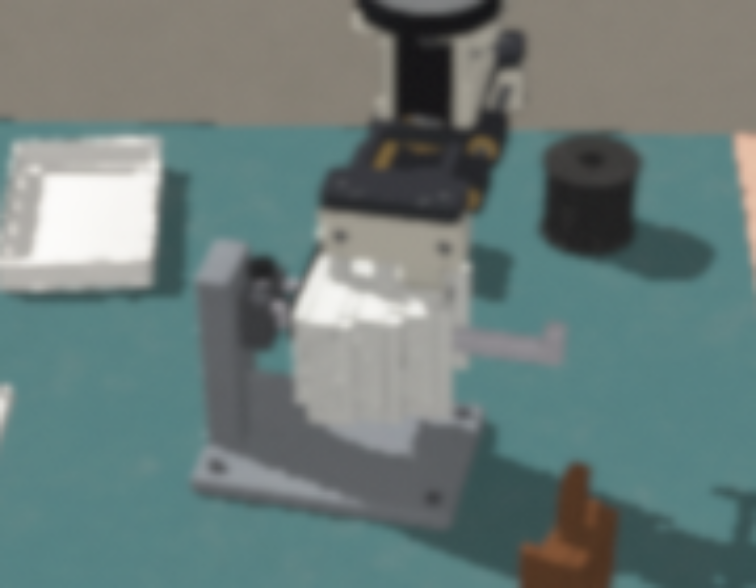

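```bash
python3 - <<'E'
import cv2,numpy as np
from h import load,proj,barw,pt,TH
t=load('side')
# mm per px along bar x at rear edge
a=np.array(proj(t,[*barw(.055,.046),.09])); b=np.array(proj(t,[*barw(.060,.046),.09])); print(a,b)
G={n:cv2.cvtColor(cv2.imread(f'pics/{n}.png'),cv2.COLOR_BGR2GRAY).astype(float) for n in('d7','d8','d10')}
r0=int(a[1])
for n in G:
    out=[]
    for r in range(r0-12,r0+18,3):
        row=G[n][r,int(a[0])-18:int(a[0])+18]; d=np.diff(row); k=np.argmax(d)
        # threshold crossing at 120
        thr=(row.min()+row.max())/2; i=np.where((row[:-1]<thr)&(row[1:]>=thr))[0]
        out.append(round(float(i[-1]+(thr-row[i[-1]])/(row[i[-1]+1]-row[i[-1]])+int(a[0])-18),2) if len(i) else None)
    print(n,out)
E
```

```text
[313.85562615 217.1671252 ] [311.83876822 216.88190086]
d7 [311.38, 309.25, 310.03, 310.43, 311.44, 311.58, 313.46, 314.83, 319.72, 326.17]
d8 [328.2, 328.87, 305.5, 303.43, 312.5, 327.11, 314.9, 316.29, 319.72, 325.8]
d10 [311.4, 309.12, 309.94, 310.27, 311.43, 311.52, 313.23, 314.79, 319.71, 326.15]
```

```bash
python3 - <<'E'
from h import *
f0=np.load('f0.npy')
env.movel([*barw(-.0013),.1514],ori(TH,1),rate=.02); env.pause(.35)
print(bx().round(4),(fu()-f0).round(2))
env.movel([*barw(-.0108),.1503],ori(TH,1),rate=.025)
env.pause(.15); print(bx().round(4),(fu()-f0).round(2))
env.let_go()
print(bx().round(4),fu().round(2),readout.read_time_s())
env.movel([*barw(-.0108),.215],ori(TH,1),rate=.25)
d=grab("wrist","pics/w11.png")
env.movel([*(barw(-.0108)+[-.02,.14]),.3],rate=.25)
s=grab("scene","pics/s11.png"); t=grab("side","pics/d11.png")
for n,dd in(("w",d),("s",s)):
    q=cloud(dd).reshape(-1,3); q=q[dd["range_z"].ravel()>0]; e=q[:,:2]-BAR; X=e@U;Y=e@V
    k=(abs(Y)<.02)&(X>-.05)&(X<.06)&(q[:,2]>.160)&(q[:,2]<.18); h=np.sort(X[k]); 
    g=np.where(np.diff(h)>.005)[0]; print(n,k.sum(),[ (round(a.min(),4),round(a.max(),4),round(np.median(a),4),len(a)) for a in np.split(h,g+1)], "Y",np.round(np.median(Y[k]),4),"z",np.median(q[k,2]).round(4))
im=cv2.imread('pics/s11.png'); u,v=proj(s,[*barw(.02),.12]); u=int(u);v=int(v)
A=cv2.resize(im[v-75:v+75,u-75:u+75],(390,390)); im=cv2.imread('pics/d11.png'); u,v=proj(t,[*barw(.02),.12]); u=int(u);v=int(v)
B=cv2.resize(im[v-60:v+60,u-60:u+60],(390,390)); cv2.imwrite('pics/f11.png',np.hstack([A,B]))
print(readout.read_time_s())
E
```

```text
[-0.0054 -0.0002  0.1504] [-11.92   0.08   5.35]
[-0.0106 -0.      0.1504] [-3.16  0.08  1.25]
[-0.0108 -0.      0.1503] [ 0.26 -0.09  0.57] 40.625
w 2138 [(np.float64(-0.0184), np.float64(-0.0058), np.float64(-0.0141), 986), (np.float64(0.0074), np.float64(0.0131), np.float64(0.0086), 600), (np.float64(0.0346), np.float64(0.0457), np.float64(0.0402), 552)] Y -0.0007 z 0.1725
s 204 [(np.float64(-0.0193), np.float64(-0.0025), np.float64(-0.0138), 74), (np.float64(0.0057), np.float64(0.0226), np.float64(0.0129), 68), (np.float64(0.0324), np.float64(0.0509), np.float64(0.0386), 62)] Y 0.004 z 0.171
41.9917
```

View pics/w11.png

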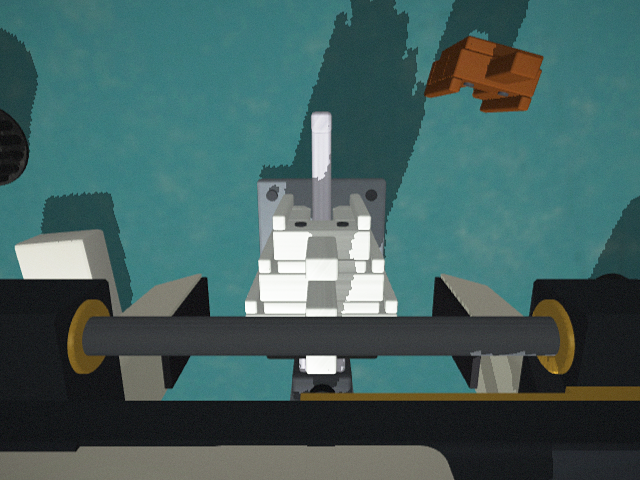

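View pics/f11.png

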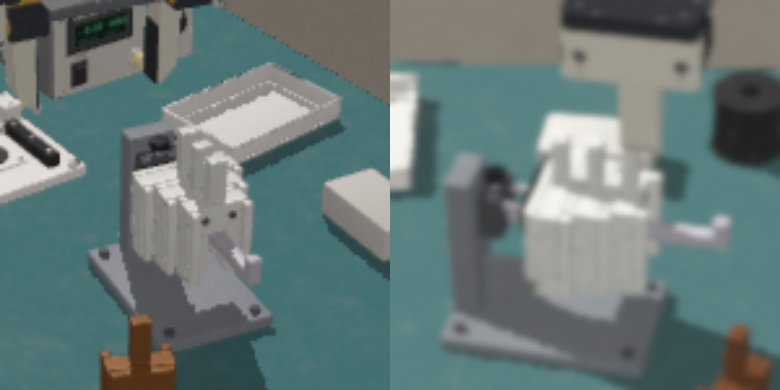

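```bash
python3 - <<'E'
from h import *
print(np.round(readout.read_contact_force(),2),readout.read_time_s())
env.finish_job()
E
```

```text
[-0.26 -0.51 -0.83] 41.9917
the job is handed in; nothing more can be done
```

All three spacers hang nested on the bar in the order large, medium, small, bosses to the back. I handed the job in at 42 s of the 72 s; no verdict is reported.

**Presses:** I stopped each one on the force felt at the tool. By tool travel and side-camera images (about ±1 mm), the pad went in by:

| Spacer | Tool force | Pad pushed in |
|---|---|---|
| Large | about 9 N | about 5 mm |
| Medium | about 9 N | about 4 mm |
| Small | about 12 N | about 3.5–5 mm |

The small spacer needed the higher force because at 9.5 N the travel looked marginal. Friction of the stack took part of the load, so force and travel did not agree exactly there.

**Last checks:**
- **Spacing:** The depth images gave stem spacings of 25.8 and 27.2 mm from the wrist camera, and 26.7 and 25.7 mm from the scene camera. The 27.2 mm reading has a partly hidden edge, but all four are within 24–29.5 mm.
- **Stance:** Stem tops stood at about 171–172.5 mm (expected 173 mm). The stack looked upright, centred and straight on the bar.
- **Sideways:** The scene camera put the stems about 4 mm off my bar line. I refined that line with the wrist camera, which showed less than 1 mm.
- **Pad and gripper:** I judged the pad to be out from the large spacer being back where it stood after the medium one was released. There is no direct reading of the pad. The gripper was open and clear of everything.
- **Other objects:** The tape, bottle, pack and brown look-alike were not touched.

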